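Back off the knurled rim of a jeweller's scroll chuck by two counted turns

ROBOT

A 6-joint arm with a two-finger parallel gripper is mounted at the origin on the work surface. World frame = base frame: x ahead of the robot, y to its left, z up, the work surface at z = 0. Lengths are in m, angles in rad, forces in N, time in s.
With the tool pointing down it reaches from about 0.275 to 0.775 m from the base axis. Payload 14.6 kg.
Tool frame: the origin (TCP) lies between the finger pads; the fingertips stand 11 mm ahead of it and the grasp point (between the pads) lies 8 mm behind it; y points along the fingers, x is the direction in which the jaws open and shut, and the axes are right-handed (so a half turn about y gives the same grasp; the last joint's range is limited). The gripper opens to 85 mm and grips with 20 to 120 N. Pads are 22 mm wide; open, the fingers measure 114 mm over their backs; the gripper's body (76 mm by 85 mm) begins 54 mm behind the grasp point. The pads swing forward as they close: fully open they stand 13 mm farther back than shut.
Start: joints at [1.14, 0.263, -0.048, 1.259, 0, 1.415], TCP at [0.143, 0.505, 0.242] pointing down, gripper open.
Joint ranges: [-2.65, 2.65], [-0.89, 1.7], [-1.18, 1.37], [-2.13, 2.11], [-1.35, 1.29], [-3.14, 3.14]. Speed limits (rad/s): [1.89, 1.89, 2.57, 2.79, 3.14, 3.14].

INTERFACE

Orientations are given as a rotation vector (axis times angle).
In Python, from rig import arm gives the robot as it stands. Calls block until the motion is done:
- arm.move_ptp(position, orientation): joint-space move of the TCP to a pose.
- arm.line_to(position, ori=None, velocity=0.15, stop_force=None): straight line of the TCP; ori=None keeps the orientation; velocity is the mean speed in m/s. With stop_force (N) it stops when the force on the tool has changed by that much, and returns True; else False.
- arm.move_j(angles): joint-space move.
- arm.release() and arm.clamp(force=None): open the fingers fully, or close them until they stop; force is the grip in N (None keeps the last).
- arm.sleep(seconds).
- arm.ik(position, orientation): joint angles nearest the present ones, or None.
- arm.observe(): the state.
- arm.get_image(name): name is "side" or "top" or "wrist"; returns (picture, depth): 420x560x3 uint8, red, green, blue; 420x560 float32, m along the optical axis (not along the pixel's ray), 0 where there is no reading.
- arm.get_calibration(name): a dict with "K" (3x3 intrinsics, pixels), "dist_coeffs" ([k1, k2, p1, p2, k3] as OpenCV has them; the pictures are not rectified), "extrinsics" (4x4, takes a point from world to camera coordinates); the wrist camera has in their place "hand_eye" (4x4, takes a point from camera to tool coordinates, whose origin is the TCP and whose axes are the tool frame's). Camera axes: x right, y up, looking along -z (the intrinsics and any distortion apply to the point x, -y, -z); pixel columns grow to the right and rows downward; lengths in m; the calibration is good to about 2 mm. A picture is of the moment at which its call begins: read the wrist's pose just before it. get_calibration takes no time and is no camera call.
A pose or a line that the arm cannot do raises arm.MotionError and nothing moves.
- arm.finish_job(): hands the job in, once; it reports no verdict.
The state is a dict: "t": time; "q": joint angles; "joint_velocities": joint speeds; "joint_torque": joint torques, N m; "eef_pos": TCP position; "orientation": TCP orientation; "force": force on the tool from outside, world axes, zero at the start; "ft_torque": the same for the moment, N m; "width": finger opening in m.
Only numpy, scipy, OpenCV 4.12 (cv2) and the standard library are available. Lean on these libraries where they do the work, as an engineer would, in place of code of your own. Each camera call takes 0.05 s, during which the arm holds its last target.

TASK

Loosen the small chuck on the jeweller's bench: roll a fingertip along its dark knurled rim to turn the rim anticlockwise (seen from above) until its white line first comes to the red pointer, then go on for exactly two more full turns and leave the line at the pointer again. Only the fingers may touch the chuck, and nothing is to be picked up: the pendant stays lying between the jaws, and the tumbler, wire spool and dish of stones stay where they stand. Finish with the fingers clear of everything.

Things in the scene. Friction and masses are not known exactly. Their poses are not given: they have to be found in the camera images.
- rim (a joint): angle of the dark knurled rim about its upright axis, rad, counted over several turns; grows anticlockwise from above. 0 = white line at the red pointer, 6.283 = there again one turn later, 12.566 = two turns later. Starts between -1.9 and -0.4 (tight stop at -2.2); no stop near 12.566. Stiff: about 0.05 N m to turn (1 N at the rim); stays where it is left
- chuck: the whole chuck, fixed to the bench: grey foot, dark knurled rim, steel hub, three jaws; origin on its axis at the bench surface, x axis towards the red pointer, z up
- rim_center (a point): on the fixed chuck's upright axis at mid-height of the rim, 55 mm above the bench; x axis points to the red pointer, z up. Rim: 104 mm outside diameter over 36 upright ridges about 1.5 mm high, from 42 to 68 mm above the bench; its side and the outer 9 mm of its flat top turn. Below it a grey stem of 80 mm diameter, widening to a foot of 116 mm diameter, 16 mm high
- pointer (a point): outer end of the red pointer, a flat bar lying on top of the fixed steel hub, 42 mm from the axis, 74 mm above the bench. The hub (86 mm diameter, flat top at 74 mm) stands inside the rim; three small jaws on it reach 85 mm above the bench and creep outward as the rim loosens
- line (a point): white line on the rim, at its upper outer edge, 50.5 mm from the axis, 68 mm above the bench; it turns with the rim. The line also runs down the rim's side and across its top
- pendant_center (a point): middle of a loose brass disc pendant with a green domed stone, 27 mm diameter, 11 mm high, lying on the hub's top between the jaws; only 1 or 2 mm of play at the start. Leave alone
- tumbler_center (a point): centre (42 mm up) of a loose clear drinking tumbler, 70 mm diameter, 85 mm high. Leave alone
- spool_center (a point): centre (21 mm up) of a loose wooden spool of silver wire standing on end, 54 mm diameter, 42 mm high. Leave alone
- dish_center (a point): centre (8 mm up) of a loose white dish with small stones, 88 mm diameter, 16 mm high. Leave alone. Tumbler, spool and dish stand 165 mm or more from the chuck's axis (to their centres), at its sides and beyond it, never between chuck and robot

How it is judged:
By the outcome, as a careful person would: the job done as asked, in the order asked, and still so for the second after the job is handed in, with the robot touching nothing.
It also fails if it takes over 64 s, if anything falls off the work surface, if the arm or the gripper's body presses on something with over 40 N, if the wrist force passes 120 N, or if a joint passes its speed limit or range.

## Working session

There is one attempt and no reset: what is moved stays moved. The work goes in short steps, each a Python script; the robot and the scene stay as the last script left them, time stands still between calls to the robot, and variables do not carry over. Pictures are saved under pics/ and viewed, and the job is handed in when it is done.

```bash
ls; mkdir -p pics; python3 - <<'E'
from rig import arm
import cv2
print(arm.observe())
for n in ("side","top"):
    im,d=arm.get_image(n); cv2.imwrite(f"pics/{n}0.png",im[:,:,::-1])
    print(n,arm.get_calibration(n))
print(arm.get_calibration("wrist"))
E
```

```text
pics
{'t': 0.0, 'q': array([ 1.13969165e+00,  2.63509557e-01, -4.89311720e-02,  1.25938583e+00,
       -1.65549369e-05,  1.41548375e+00]), 'joint_velocities': array([-6.10288998e-04,  1.40764647e-03, -5.55776167e-04,  1.32738387e-03,
        1.55999995e-04,  3.24735048e-05]), 'joint_torque': array([-3.41485218e-03, -6.37617302e+01,  3.84566188e+01,  1.39017164e-02,
       -1.88837034e-04,  5.69373668e-06]), 'eef_pos': array([0.14286951, 0.50491953, 0.24183413]), 'orientation': array([-1.32764695, -1.00299568,  1.00449353]), 'force': array([-0.11876132, -0.20035701, -0.59714813]), 'ft_torque': array([ 0.00199453,  0.02842318, -0.00310182]), 'width': 0.08537361862561588}
side {'K': array([[393.61869958,   0.        , 285.39733038],
       [  0.        , 393.61869958, 208.72154308],
       [  0.        ,   0.        ,   1.        ]]), 'dist_coeffs': array([-0.06229843,  0.        ,  0.        ,  0.        ,  0.        ]), 'extrinsics': array([[ 0.81202843, -0.58347258,  0.01302215, -0.4826661 ],
       [ 0.40995797,  0.58614215,  0.69883606, -0.37990461],
       [-0.41538451, -0.5621362
[... 510 characters left out ...]
5472 ,  0.99581281, -0.85837814],
       [ 0.        ,  0.        ,  0.        ,  1.        ]])}
{'K': array([[297.17663778,   0.        , 278.11780046],
       [  0.        , 297.17663778, 207.2548605 ],
       [  0.        ,   0.        ,   1.        ]]), 'dist_coeffs': array([-0.03648729,  0.        ,  0.        ,  0.        ,  0.        ]), 'hand_eye': array([[ 9.99998394e-01, -1.28406687e-03,  1.25009417e-03,
         4.38736600e-04],
       [ 1.58784040e-03,  3.11449109e-01, -9.50261507e-01,
        -1.31698232e-01],
       [ 8.30858606e-04,  9.50261966e-01,  3.11450648e-01,
         8.15367502e-02],
       [ 0.00000000e+00,  0.00000000e+00,  0.00000000e+00,
         1.00000000e+00]])}
```

View pics/side0.png

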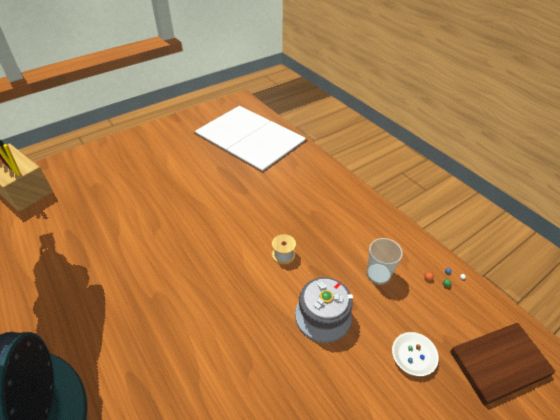

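View pics/top0.png

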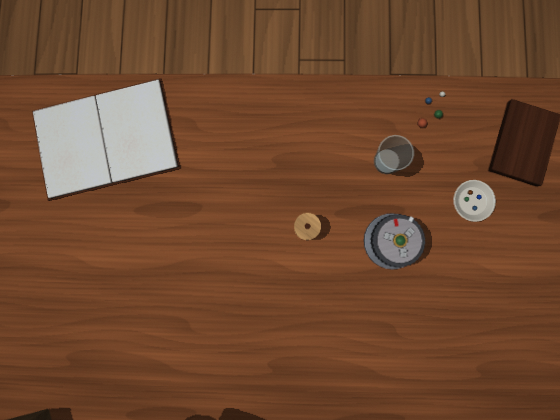

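The top view shows the chuck at about (399,240), the red pointer at (396,222) and the white line at (411,219). That puts the line clockwise of the pointer, as expected. The spool is at (307,226), the tumbler at about (392,157) and the dish at (474,201). Next I'll turn these into positions.

```bash
cat > h.py <<'E'
from rig import arm
import numpy as np, cv2
from scipy.spatial.transform import Rotation as Rn
def cam(name,st=None):
    c=arm.get_calibration(name)
    if name=="wrist":
        T=np.eye(4);T[:3,:3]=Rn.from_rotvec(st["orientation"]).as_matrix();T[:3,3]=st["eef_pos"]
        return c["K"],c["dist_coeffs"],T@c["hand_eye"]
    return c["K"],c["dist_coeffs"],np.linalg.inv(c["extrinsics"])
def ray(C,px,z):
    K,D,T=C
    u=cv2.undistortPoints(np.asarray(px,float).reshape(-1,1,2),K,D).reshape(-1,2)
    d=np.c_[u[:,0],-u[:,1],-np.ones(len(u))]@T[:3,:3].T
    o=T[:3,3]; return o+d*((z-o[2])/d[:,2])[:,None]
def proj(C,P):
    K,D,T=C; p=(np.atleast_2d(P)-T[:3,3])@T[:3,:3]
    p=p*[1,-1,-1]
    return cv2.projectPoints(p,np.zeros(3),np.zeros(3),K,D)[0].reshape(-1,2)
def snap(name,fn=None):
    st=arm.observe(); im,d=arm.get_image(name)
    if fn: cv2.imwrite(f"pics/{fn}.png",im[:,:,::-1])
    return im,d,cam(name,st)
E
python3 - <<'E'
from h import *
st=arm.observe(); print("tool axes\n",Rn.from_rotvec(st["orientation"]).as_matrix())
im,d,C=snap("top")
for n,p,z in [("chuck",(399,240),.075),("pointer",(396,220),.074),("line",(411,219),.068),("spool",(307,226),.042),("tumb",(395,155),.085),("dish",(474,201),.016)]:
    print(n,ray(C,[p],z).round(4))
cv2.imwrite("pics/crop.png",cv2.resize(im[180:300,330:490,::-1],None,fx=5,fy=5,interpolation=cv2.INTER_CUBIC))
E
```

```text
tool axes
 [[ 2.72336389e-01 -3.70570320e-04 -9.62202034e-01]
 [ 9.62201673e-01 -8.42775885e-04  2.72336612e-01]
 [-9.11840536e-04 -9.99999576e-01  1.27044841e-04]]
chuck [[ 0.5892 -0.1379  0.075 ]]
pointer [[ 0.6275 -0.1325  0.074 ]]
line [[ 0.6304 -0.163   0.068 ]]
spool [[0.6147 0.0375 0.042 ]]
tumb [[ 0.7522 -0.1286  0.085 ]]
dish [[ 0.6737 -0.3075  0.016 ]]
```

View pics/crop.png

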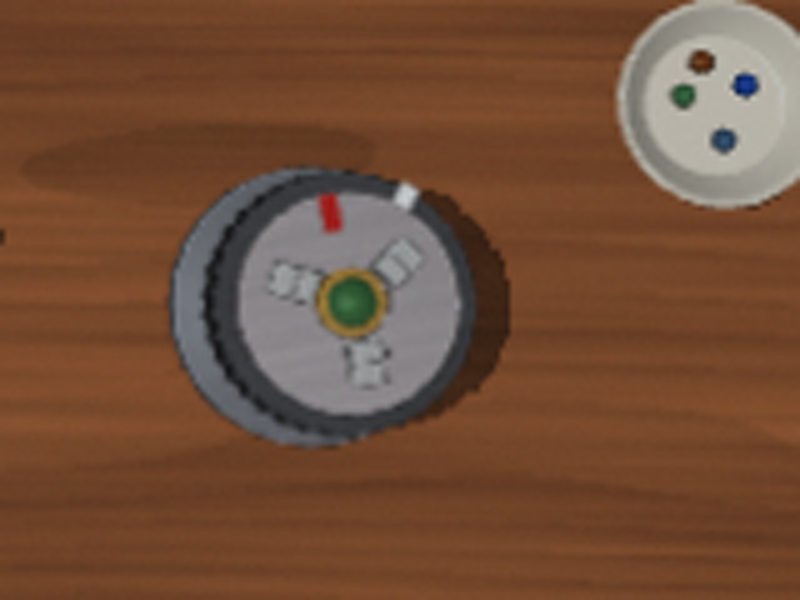

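The crop shows the hub centre near crop pixel (349,304), the red pointer pointing up and slightly left, and the line about 0.65 rad clockwise of it. I'll close the fingers and take a wrist view.

```bash
cat >> h.py <<'E'
R0=np.array([[0,0,-1.],[1,0,0],[0,-1,0]]); ORI=Rn.from_matrix(R0).as_rotvec()
E
python3 - <<'E'
from h import *
arm.clamp(20)
arm.move_ptp([0.51,-0.139,0.2],ORI)
im,d,C=snap("wrist","w0"); st=arm.observe(); print(st["t"],st["q"].round(3),st["width"],st["force"],st["eef_pos"])
print("proj",proj(C,[[.588,-.139,.074],[.627,-.133,.074]]))
E
```

```text
3.5917 [-0.419  0.286 -0.132  1.153  0.    -0.42 ] -0.00011464373537246779 [-0.61311752 -0.26893902 -0.18049599] [ 0.5101475  -0.1384128   0.20006313]
proj [[276.8370801  278.88588569]
 [282.61768353 311.65949392]]
```

View pics/w0.png

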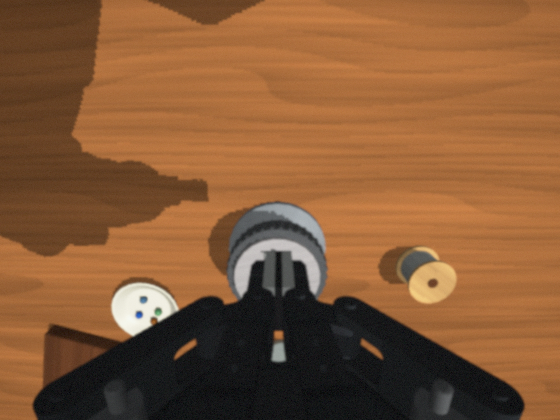

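The fingers hide the chuck at about (278,260), since the camera looks outward from the robot side. I'll turn the wrist half a turn so the camera sits beyond the chuck and the fingers work from the near side.

```bash
cat >> h.py <<'E'
R0=np.array([[0,0,1.],[-1,0,0],[0,-1,0]]); ORI=Rn.from_matrix(R0).as_rotvec()
E
python3 - <<'E'
from h import *
arm.move_ptp([0.495,-0.139,0.12],ORI)
im,d,C=snap("wrist","w1"); st=arm.observe(); print(st["t"],st["q"].round(3),st["force"],st["ft_torque"])
print("proj",proj(C,[[.588,-.139,.074],[.627,-.133,.074]]))
np.savez("w1.npz",im=im,d=d,T=C[2])
E
```

```text
6.2833 [-0.432  0.315 -0.321  0.935 -0.     2.709] [ 0.6771852  -0.04201077 -0.40587216] [-0.01789081 -0.01897729  0.01580346]
proj [[279.31612858  82.72312472]
 [267.99504883   3.25872455]]
```

View pics/w1.png

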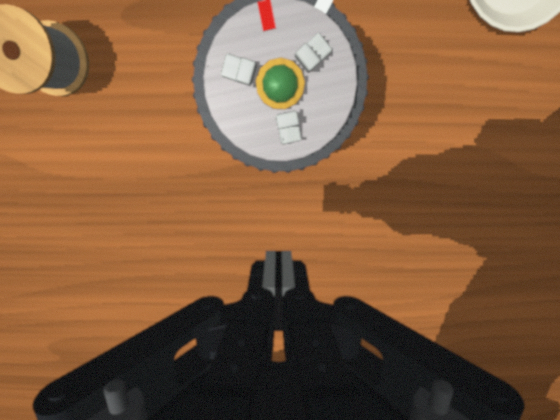

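The wrist view is clear: hub centre about (279,83), red pointer (266,14), white line (324,4), spool at left and dish at top right. I'll fit the hub circle and measure the angles.

```bash
cat >> h.py <<'E'
from scipy.optimize import least_squares
def hubfit(im,C,c0):
    hsv=cv2.cvtColor(im,cv2.COLOR_RGB2HSV)
    th=np.linspace(0,2*np.pi,240,endpoint=False); pts=[]
    for t in th:   # radial profile: outermost bright->dark edge between 38 and 48 mm
        r=np.linspace(.037,.049,49)
        px=proj(C,np.c_[c0[0]+r*np.cos(t),c0[1]+r*np.sin(t),np.full(49,.074)])
        if px.min()<2 or px[:,0].max()>557 or px[:,1].max()>417: continue
        v=cv2.remap(hsv[:,:,2],px[:,:1].astype(np.float32),px[:,1:].astype(np.float32),cv2.INTER_LINEAR).ravel().astype(float)
        g=np.diff(cv2.GaussianBlur(v[:,None],(1,7),0).ravel()); k=g.argmin()
        if g[k]<-4: pts.append([c0[0]+r[k]*np.cos(t),c0[1]+r[k]*np.sin(t)])
    P=np.array(pts)
    s=least_squares(lambda c:np.hypot(*(P-c[:2]).T)-c[2],[*c0[:2],.043],loss='soft_l1',f_scale=.0005)
    return s.x,len(P),np.median(abs(s.fun))
def blob(m):
    n,l,s,c=cv2.connectedComponentsWithStats(m.astype(np.uint8))
    if n<2: return None
    k=1+s[1:,4].argmax(); return c[k],s[k,4],l==k
def angles(im,C,c):
    """world angles of pointer and line about c (xy)"""
    hsv=cv2.cvtColor(im,cv2.COLOR_RGB2HSV).astype(int); H,S,V=hsv.transpose(2,0,1)
    yy,xx=np.mgrid[:420,:560]; px=np.c_[xx.ravel(),yy.ravel()]
    A=ray(C,px,.0755); r1=np.hypot(A[:,0]-c[0],A[:,1]-c[1]).reshape(420,560)
    B=ray(C,px,.068); dB=B[:,:2]-c[:2]; r2=np.hypot(*dB.T).reshape(420,560)
    red=((H<8)|(H>172))&(S>150)&(V>90)&(r1<.046)&(r1>.02)
    w=(S<60)&(V>150)&(r2>.0455)&(r2<.0515)
    out=[]
    for m,P in((red,A),(w,B)):
        b=blob(m)
        if b is None or b[1]<3: out+= [None,0]; continue
        q=P[b[2].ravel(),:2].mean(0)-c[:2]; out+=[np.arctan2(q[1],q[0]),int(b[1])]
    return out
E
python3 - <<'E'
from h import *
z=np.load("w1.npz");K,D,_=cam("top");c=arm.get_calibration("wrist");C=(c["K"],c["dist_coeffs"],z["T"])
f=hubfit(z["im"],C,[.588,-.139]);print(f); a=angles(z["im"],C,f[0]);print(a, a[2] and a[2]-a[0])
im,d,Ct=snap("top")
f2=hubfit(im,Ct,[.588,-.139]);print(f2); print(angles(im,Ct,f2[0]))
E
```

```text
(array([ 0.58717004, -0.13924167,  0.04238435]), 193, np.float64(8.871758203399249e-05))
[np.float64(0.20819679525135457), 341, np.float64(-0.5214896462620473), 135] -0.7296864415134019
(array([ 0.58885057, -0.13871897,  0.04217351]), 233, np.float64(0.0002569458192030888))
[np.float64(0.21018575256328814), 21, np.float64(-0.5079838025143486), 9]
```

The fit is good: centre about (0.588, -0.139), pointer at 0.208 rad, rim at about -0.72. Next I'll lower the fingers and probe the near side for contact position and stiffness.

```bash
python3 - <<'E'
from h import *
arm.line_to([0.495,-0.139,0.058],velocity=.15)
s=arm.observe();f0=s["force"];print(s["t"],f0)
print(arm.line_to([0.54,-0.139,0.058],velocity=.03,stop_force=3))
s=arm.observe();print(s["t"],s["eef_pos"],s["force"]-f0)
x=s["eef_pos"][0]
for d in(.001,.002):
    arm.line_to([x+d,-0.139,0.058],velocity=.02); arm.sleep(.1)
    s=arm.observe();print(s["t"],s["eef_pos"],s["force"]-f0)
im,d,C=snap("wrist","w2");np.save("f0.npy",f0)
E
```

```text
6.9 [ 0.20281868 -0.1801097   0.8367798 ]
True
7.9083 [ 0.52591482 -0.13878116  0.05744107] [ 0.31213766 -0.06429189 -1.55156719]
8.2583 [ 0.52609035 -0.13876008  0.05754495] [-5.2543875   0.18246256 -2.86984156]
8.6083 [ 0.52616904 -0.13867111  0.05745479] [-10.72675825   0.13571236   1.49801327]
```

View pics/w2.png

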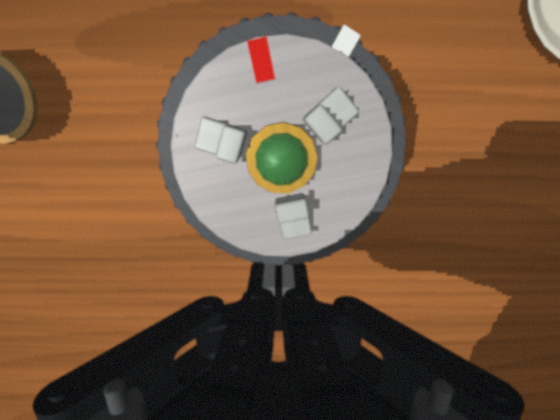

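Contact is at TCP x = 0.526 and the arm gives about 5.4 N per mm, so pressing is gentle. The picture shows the tip at (279,265) against the rim and the line at (346,40). Before choosing stroke angles, I'll check the closed fingers' width against height from the depth image.

```bash
python3 - <<'E'
from h import *
z=np.load("w1.npz");c=arm.get_calibration("wrist");d=z["d"]
yy,xx=np.mgrid[:420,:560]; px=np.c_[xx.ravel(),yy.ravel()].astype(float)
u=cv2.undistortPoints(px.reshape(-1,1,2),c["K"],c["dist_coeffs"]).reshape(-1,2)
dd=d.ravel(); P=np.c_[u[:,0]*dd,-u[:,1]*dd,-dd]
T=c["hand_eye"]; Q=P@T[:3,:3].T+T[:3,3]
ok=(dd>0)&(abs(Q[:,2])<.06)&(Q[:,1]<.02); Q=Q[ok]
for h in range(-14,90,6):
    m=(.011-Q[:,1]>h/1e3)&(.011-Q[:,1]<=(h+6)/1e3)
    if m.sum(): print(h,m.sum(),Q[m,0].min().round(4),Q[m,0].max().round(4),Q[m,2].max().round(4))
E
```

```text
-2 6 -0.0043 0.0029 0.0089
4 210 -0.0132 0.0124 0.0098
10 324 -0.0139 0.013 0.01
16 356 -0.0141 0.0131 0.0101
22 419 -0.0141 0.0131 0.01
28 371 -0.0142 0.0132 0.0103
34 600 -0.012 0.0099 0.0106
40 688 -0.0293 0.0291 0.0126
46 1958 -0.0363 0.034 0.0131
52 4185 -0.0399 0.0393 0.0129
58 2655 -0.0447 0.0435 0.014
64 3433 -0.05 0.0474 0.0166
70 5653 -0.0545 0.0529 0.0165
76 6146 -0.0603 0.0591 0.0166
82 8470 -0.0627 0.0611 0.0172
88 7511 -0.0625 0.0612 0.0189
```

The closed fingers have half-sizes of about 10.5 x 13.5 mm. The linkage only starts 40 mm above the tip, so with the tip at 51 mm everything passes over the jaws. I'll roll the fingertip around the rim with force feedback, starting with a quarter orbit to check for slip.

```bash
cat >> h.py <<'E'
CX=np.array([.588,-.139]); R=.052; A_=.0105; B_=.0135; Z=.062
SEG=[("f",(-1,0),(0,0),(0,-B_))]
def _path():
    # list of (length, fn(u)-> (rect pt, normal))
    a,b=A_,B_; L=[]
    def flat(n,p,q): p,q=map(np.array,(p,q)); L.append((np.hypot(*(q-p)),lambda u:(p+u*(q-p),np.array(n,float))))
    def arc(c,t0): c=np.array(c); L.append((R*np.pi/2,lambda u:(c,np.array([np.cos(t0+u*np.pi/2),np.sin(t0+u*np.pi/2)]))))
    flat((-1,0),(-a,0),(-a,-b)); arc((-a,-b),np.pi)
    flat((0,-1),(-a,-b),(a,-b)); arc((a,-b),1.5*np.pi)
    flat((1,0),(a,-b),(a,b)); arc((a,b),0)
    flat((0,1),(a,b),(-a,b)); arc((-a,b),np.pi/2)
    flat((-1,0),(-a,b),(-a,0)); return L
PATH=_path(); PER=sum(l for l,_ in PATH)
def pt(s,dl):
    s=s%PER
    for l,f in PATH:
        if s<=l: break
        s-=l
    p,n=f(min(s/l,1)); return CX+p+n*(R-dl),n
def go(s,dl,v=.09,z=Z):
    p,n=pt(s,dl); arm.line_to([p[0],p[1],z],velocity=v); return n
def roll(s,s1,dl,f0,Ft=9.,step=.014,v=.09,log=True):
    N=max(1,int(np.ceil((s1-s)/step))); h=(s1-s)/N
    for i in range(N):
        s+=h; n=go(s,dl,v); o=arm.observe(); F=o["force"]-f0; Fn=F[:2]@n; Ftg=F[:2]@[-n[1],n[0]]
        if log: print(f"t{o['t']:.2f} s{s*1e3:.0f} dl{dl*1e3:.2f} Fn{Fn:.1f} Ft{Ftg:.1f} Fz{F[2]:.1f}")
        dl+=np.clip(.6*(Ft-Fn)/5400,-.001,.001)
        dl=np.clip(dl,-.004,.006)
    return s,dl
def meas(name="wrist",fn=None):
    im,d,C=snap(name,fn); a=angles(im,C,CX); 
    return a[0],a[2],(None if a[2] is None else (a[2]-0.209+np.pi)%(2*np.pi)-np.pi),a[1],a[3]
E
python3 - <<'E'
from h import *
print(PER)
o=arm.observe();p=o["eef_pos"];print(meas())
arm.line_to([.519,p[1],.058],velocity=.05)
arm.line_to([.519,-.139,Z],velocity=.05);
f0=arm.observe()["force"];print(f0);np.save("f0.npy",f0)
go(0,-.004);arm.line_to([.588-.0625+.0013,-.139,Z],velocity=.03);o=arm.observe();print(o["t"],o["force"]-f0)
s,dl=roll(0,.030,.0017,f0)
s,dl=roll(s,.070,dl,f0)
print(s,dl,meas(fn="w3"),meas("top"))
np.save("st.npy",[s,dl])
E
```

```text
0.4227256359733385
(np.float64(0.20738275396783745), np.float64(-0.5228361231835162), np.float64(-0.7318361231835162), 778, 374)
[ 0.6869312  -0.65947038 -0.20474974]
9.8583 [-6.30253569 -0.37149547  1.91485767]
t10.12 s10 dl1.70 Fn7.2 Ft1.0 Fz1.9
t10.38 s20 dl1.90 Fn0.4 Ft-1.4 Fz0.8
t10.63 s30 dl2.86 Fn0.8 Ft-0.9 Fz0.0
t10.93 s43 dl3.77 Fn-0.4 Ft-1.2 Fz0.6
t11.21 s57 dl4.77 Fn4.8 Ft-0.5 Fz0.5
t11.49 s70 dl5.23 Fn10.7 Ft-0.7 Fz-0.3
0.07 0.005046518119790773 (np.float64(0.1915054271856369), np.float64(2.362761260756284), np.float64(2.1537612607562835), 546, 785) (np.float64(0.21286280594682513), np.float64(0.4405669633268316), np.float64(0.23156696332683158), 21, 11)
```

```bash
ls pics/w3.png
```

```text
pics/w3.png
```

View pics/w3.png

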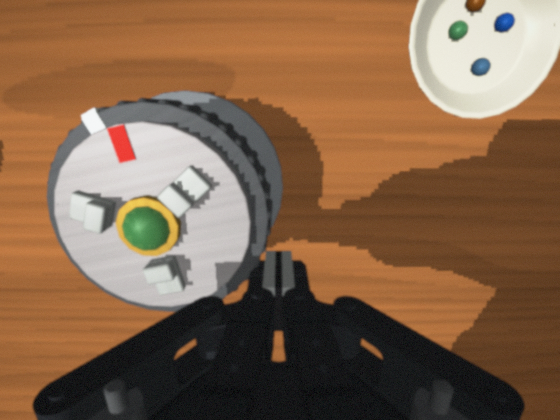

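The rim moved from -0.73 to +0.23 (top camera). The line at (92,121) is now just past the pointer at (121,143). Contact was briefly lost at the finger corner, because the effective half-width there is about 10 mm. I'll correct that and tighten the white mask, which was caught by another grey area.

```bash
sed -i 's/B_=.0135/B_=.0100/; s/(V>150)&(r2/(V>vmin)\&(r2/; s/def angles(im,C,c):/def angles(im,C,c,vmin=150):/; s/a=angles(im,C,CX);/a=angles(im,C,CX,150 if name=="top" else 205);/; s/-.004,.006)/-.005,.007)/' h.py
python3 - <<'E'
from h import *
f0=np.load("f0.npy");s,dl=.0665,.0018
print(meas(),meas("top"))
for k in (.12,.175,.23):
    s,dl=roll(s,k,dl,f0,Ft=10,step=.012)
    np.save("st.npy",[s,dl]); print(s,meas()[2:],meas("top")[2:])
E
```

```text
(np.float64(0.19150427556425875), np.float64(0.46124798717576554), np.float64(0.2522479871757657), 547, 250) (np.float64(0.21286280594682513), np.float64(0.4276568411164973), np.float64(0.21865684111649752), 21, 11)
t11.94 s77 dl1.80 Fn14.2 Ft-0.6 Fz-1.8
t12.21 s88 dl1.33 Fn21.5 Ft-3.0 Fz-3.3
t12.47 s99 dl0.33 Fn22.2 Ft-1.1 Fz-5.8
t12.74 s109 dl-0.67 Fn15.1 Ft2.2 Fz-4.3
t13.01 s120 dl-1.23 Fn6.5 Ft1.4 Fz-0.5
0.12000000000000001 (np.float64(1.2758430421819966), 382, 127) (np.float64(1.2304475371846273), 21, 9)
t13.38 s131 dl-0.84 Fn3.9 Ft1.3 Fz0.6
t13.66 s142 dl-0.16 Fn1.3 Ft0.8 Fz1.5
t13.93 s153 dl0.81 Fn1.4 Ft1.2 Fz1.0
t14.20 s164 dl1.77 Fn1.4 Ft1.4 Fz-0.5
t14.47 s175 dl2.73 Fn6.7 Ft1.0 Fz-2.6
0.17500000000000004 (None, 0, 0) (np.float64(2.302253160004872), 21, 13)
t14.83 s186 dl3.09 Fn12.7 Ft-0.0 Fz-5.5
t15.10 s197 dl2.79 Fn18.5 Ft0.2 Fz-8.7
t15.38 s208 dl1.84 Fn14.5 Ft3.4 Fz-5.7
t15.65 s219 dl1.34 Fn6.6 Ft3.4 Fz-0.9
t15.92 s230 dl1.72 Fn2.5 Ft2.5 Fz0.4
0.22999999999999995 (None, 0, 0) (None, 0, 0)
```

Almost no slip now: 53.5 mm of path gave 1.01 rad against 1.03 predicted. The force swings between faces and corners show that the finger's corners are well rounded, so I'll switch to a rounded outline and carry on.

```bash
sed -i 's/R=.052; A_=.0105; B_=.0100/R=.060; A_=.0025; B_=.0052/' h.py
python3 - <<'E'
from h import *
f0=np.load("f0.npy")
p=arm.observe()["eef_pos"][:2]; S=np.linspace(0,PER,2000); s=S[np.argmin([np.hypot(*(pt(x,0.0)[0]-p)) for x in S])]
print(PER,s,p,pt(s,0)[0]); dl=.0012
for k in (s+.05,s+.1,s+.15):
    s,dl=roll(s,k,dl,f0,Ft=10,step=.0135)
    np.save("st.npy",[s,dl]); print(s,meas()[2:],meas("top")[2:])
E
```

```text
0.4077911184307751 0.22929325518568844 [ 0.6462819  -0.11426234] [ 0.64713242 -0.11398161]
t16.30 s242 dl1.20 Fn0.2 Ft1.2 Fz-0.3
t16.58 s254 dl2.20 Fn6.1 Ft2.2 Fz-0.2
t16.87 s267 dl2.63 Fn9.5 Ft1.4 Fz-0.5
t17.15 s279 dl2.68 Fn10.1 Ft1.7 Fz1.2
0.2792932551856885 (None, 373, 0) (None, 0, 0)
t17.53 s292 dl2.67 Fn10.6 Ft2.0 Fz1.6
t17.82 s304 dl2.61 Fn10.9 Ft2.3 Fz3.4
t18.10 s317 dl2.50 Fn7.0 Ft1.8 Fz0.9
t18.38 s329 dl2.83 Fn8.4 Ft2.0 Fz1.4
0.3292932551856883 (np.float64(-1.0229285379991158), 534, 90) (None, 0, 0)
t18.77 s342 dl3.01 Fn7.9 Ft2.2 Fz1.2
t19.05 s354 dl3.24 Fn6.7 Ft1.7 Fz-0.6
t19.33 s367 dl3.61 Fn6.6 Ft0.6 Fz-0.6
t19.62 s379 dl3.99 Fn9.6 Ft0.1 Fz1.7
0.37929325518568857 (np.float64(-0.12128531962421141), 695, 300) (np.float64(-0.12351133594526909), 21, 12)
```

The force now holds at 7–10 N. The rim reads -0.12 on both cameras, which is 6.16 counted with the turn. I'll roll another 3.4 rad or so, then reposition so the final approach is on the near side, where the camera sees best.

```bash
python3 - <<'E'
from h import *
f0=np.load("f0.npy");s,dl=np.load("st.npy")
for k in (PER+.0,PER+.05,PER+.1,PER+.14):
    s,dl=roll(s,k,dl,f0,Ft=10,step=.0135)
    np.save("st.npy",[s,dl]); print(s,meas()[2:],meas("top")[2:])
E
```

```text
t19.97 s389 dl4.03 Fn12.6 Ft0.0 Fz4.0
t20.22 s398 dl3.74 Fn15.7 Ft-0.4 Fz5.8
t20.47 s408 dl3.11 Fn16.3 Ft0.8 Fz4.9
0.4077911184307751 (np.float64(0.43202002162983044), 723, 297) (np.float64(0.410247118841812), 21, 11)
t20.85 s420 dl2.41 Fn9.4 Ft1.2 Fz0.1
t21.13 s433 dl2.48 Fn6.2 Ft0.3 Fz-1.8
t21.42 s445 dl2.90 Fn7.3 Ft0.7 Fz-0.7
t21.70 s458 dl3.20 Fn11.1 Ft-1.0 Fz-0.4
0.45779111843077513 (np.float64(1.3920678406174414), 609, 188) (np.float64(1.3382892384231573), 21, 12)
t22.08 s470 dl3.08 Fn14.3 Ft0.0 Fz-1.5
t22.37 s483 dl2.60 Fn14.1 Ft-0.3 Fz-3.0
t22.65 s495 dl2.14 Fn13.3 Ft1.6 Fz-3.9
t22.93 s508 dl1.78 Fn11.6 Ft0.3 Fz-5.3
0.507791118430775 (np.float64(2.340109168670887), 437, 31) (np.float64(2.326413687045015), 21, 11)
t23.32 s521 dl1.60 Fn9.8 Ft0.1 Fz-3.1
t23.62 s534 dl1.63 Fn10.6 Ft0.3 Fz-3.5
t23.91 s548 dl1.55 Fn8.1 Ft0.9 Fz-4.7
0.5477911184307752 (None, 341, 0) (np.float64(-3.132438054746523), 21, 8)
```

Rim is now at 9.43 by the count (3.15 past the second pointer pass). I'll retreat outwards, circle back around the near side without contact, and roll about 2.7 rad more before re-measuring.

```bash
python3 - <<'E'
from h import *
f0=np.load("f0.npy")
for s in (.14,.105,.07,.035,0,-.035,-.07,-.1): go(s,-.022,.15)
o=arm.observe();f0=o["force"];print(o["t"],f0);np.save("f0.npy",f0)
print(meas("top")[2:],meas()[2:])
go(-.1,-.003,.08); go(-.1,.0025,.04); s,dl=-.1,.0026; print(arm.observe()["force"]-f0)
for k in (-.05,0,.042):
    s,dl=roll(s,k,dl,f0,Ft=9,step=.0135)
    np.save("st.npy",[s,dl]); print(s,meas()[2:],meas("top")[2:])
snap("wrist","w4")
E
```

```text
27.4833 [-0.48069081 -0.40689905 -0.27480523]
(None, 0, 0) (None, 444, 0)
[0.2779976  9.76630871 1.746619  ]
t28.54 s-88 dl2.60 Fn10.3 Ft0.8 Fz1.9
t28.82 s-75 dl2.46 Fn9.5 Ft0.5 Fz3.0
t29.11 s-63 dl2.40 Fn5.3 Ft-0.6 Fz1.6
t29.39 s-50 dl2.81 Fn5.0 Ft0.3 Fz-0.1
-0.05000000000000002 (None, 636, 0) (None, 12, 0)
t29.77 s-38 dl3.25 Fn4.7 Ft0.5 Fz0.4
t30.06 s-25 dl3.73 Fn9.1 Ft0.3 Fz3.5
t30.34 s-13 dl3.71 Fn13.9 Ft-0.6 Fz5.9
t30.62 s0 dl3.16 Fn17.0 Ft-0.4 Fz8.0
0.0 (np.float64(-1.2071756611552695), 721, 278) (np.float64(-1.1799187127705382), 21, 9)
t30.99 s10 dl2.28 Fn9.5 Ft1.0 Fz1.8
t31.25 s21 dl2.22 Fn6.5 Ft0.1 Fz-0.7
t31.51 s32 dl2.50 Fn6.2 Ft1.5 Fz-0.7
t31.77 s42 dl2.81 Fn8.2 Ft0.2 Fz0.9
0.042 (np.float64(-0.37064862257785514), 637, 291) (np.float64(-0.36474176900542954), 21, 12)
```

View pics/w4.png

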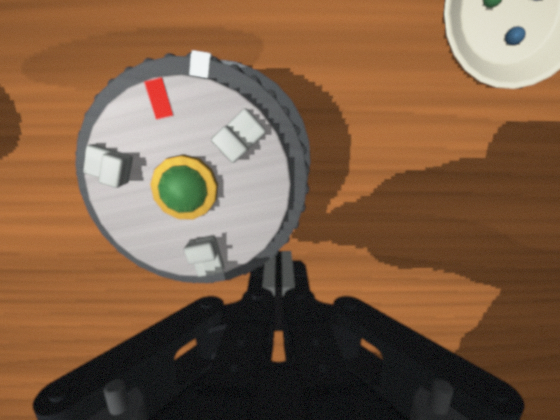

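The rim is 0.37 rad short of the end, with the line at (200,64) and the pointer at (158,98). I'll advance in small steps and measure precisely against the hub centre fitted in the same picture.

```bash
cat >> h.py <<'E'
def pm(fn=None,name="wrist"):
    im,d,C=snap(name,fn); f=hubfit(im,C,CX); a=angles(im,C,f[0],150 if name=="top" else 205)
    return (None if None in(a[0],a[2]) else round((a[2]-a[0]+np.pi)%(2*np.pi)-np.pi,4)),f[0].round(4),a[0],a[1],a[3]
E
python3 - <<'E'
from h import *
f0=np.load("f0.npy");s,dl=np.load("st.npy")
e,*r=pm();print(e,r,pm(name="top"))
s,dl=roll(s,s+(-e-.08)*.052,dl,f0,Ft=9)
e,*r=pm();print(e,r,pm(name="top"))
np.save("st.npy",[s,dl])
s,dl=roll(s,s+(-e-.01)*.052,dl,f0,Ft=9,v=.03)
e,*r=pm("w5");print(e,r,pm(name="top"))
np.save("st.npy",[s,dl])
E
```

```text
-0.3591 [array([ 0.5872, -0.1393,  0.0423]), np.float64(0.20147852910388547), 638, 298] (np.float64(-0.3797), array([ 0.5891, -0.1386,  0.042 ]), np.float64(0.20866893062220976), 21, 12)
t32.27 s49 dl2.90 Fn10.0 Ft-0.2 Fz-1.0
t32.52 s57 dl2.78 Fn11.0 Ft1.0 Fz-0.5
-0.0588 [array([ 0.5872, -0.1393,  0.0423]), np.float64(0.19792352639306096), 590, 283] (np.float64(-0.0923), array([ 0.5889, -0.1386,  0.0421]), np.float64(0.20700856916914742), 21, 12)
t32.87 s59 dl2.55 Fn10.8 Ft-0.2 Fz-0.3
-0.015 [array([ 0.5872, -0.1393,  0.0423]), np.float64(0.19769227294423053), 574, 279] (np.float64(-0.0436), array([ 0.5888, -0.1386,  0.0421]), np.float64(0.2077434519544884), 21, 12)
```

View pics/w5.png

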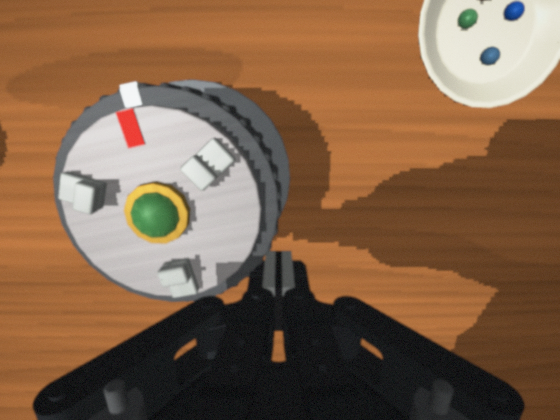

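The line at (131,95) is nearly on the pointer at (130,128). The oblique views disagree by about 0.03 rad, so I'll back off and take a centred view.

```bash
python3 - <<'E'
from h import *
s,dl=np.load("st.npy")
go(s,-.02,.08); p=arm.observe()["eef_pos"]
arm.line_to([p[0],p[1],.13],velocity=.2)
arm.line_to([.515,-.139,.13],velocity=.2); arm.sleep(.2)
print(pm("w6"),pm(name="top",fn="top6"),arm.observe()["t"])
im=cv2.imread("pics/w6.png");cv2.imwrite("pics/w6c.png",cv2.resize(im[0:260,140:420],None,fx=2.2,fy=2.2,interpolation=cv2.INTER_CUBIC))
E
```

```text
(np.float64(-0.0356), array([ 0.5872, -0.1393,  0.0424]), np.float64(0.20823503617549888), 263, 138) (np.float64(-0.0434), array([ 0.5888, -0.1386,  0.0421]), np.float64(0.2070461802757561), 21, 12) 34.7
```

View pics/w6c.png

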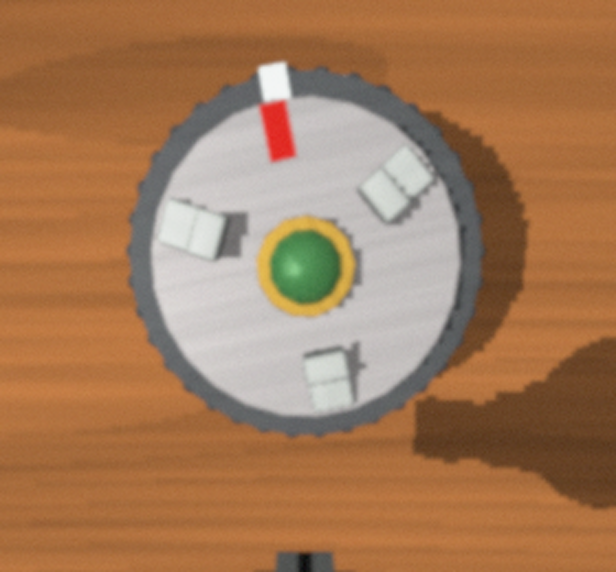

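The centred view shows the line (274,80 in the crop) still about 0.036 rad short of the pointer (278,130). One small nudge is needed.

```bash
python3 - <<'E'
from h import *
p=pt(.02,-.02)[0]
arm.line_to([p[0],p[1],.13],velocity=.2);arm.line_to([p[0],p[1],Z],velocity=.12)
f0=arm.observe()["force"]
go(.02,-.003,.08);go(.02,.0027,.03);print(arm.observe()["force"]-f0)
go(.02+.0022,.0027,.01);print(arm.observe()["force"]-f0)
go(.0222,-.02,.08)
arm.line_to([p[0],p[1],.13],velocity=.2)
arm.line_to([.515,-.139,.13],velocity=.2); arm.sleep(.2)
print(pm("w7"),pm(name="top",fn="top7"),arm.observe()["t"])
im=cv2.imread("pics/w7.png");cv2.imwrite("pics/w7c.png",cv2.resize(im[0:260,140:420],None,fx=2.2,fy=2.2,interpolation=cv2.INTER_CUBIC))
E
```

```text
[-12.22125312  -3.85839282   6.84683181]
[-12.28386715  -3.84071923   5.79058125]
(np.float64(0.0049), array([ 0.5872, -0.1393,  0.0424]), np.float64(0.2068307846359965), 262, 136) (np.float64(-0.0021), array([ 0.5888, -0.1386,  0.0421]), np.float64(0.20752754118276107), 21, 11) 38.2583
```

View pics/w7c.png

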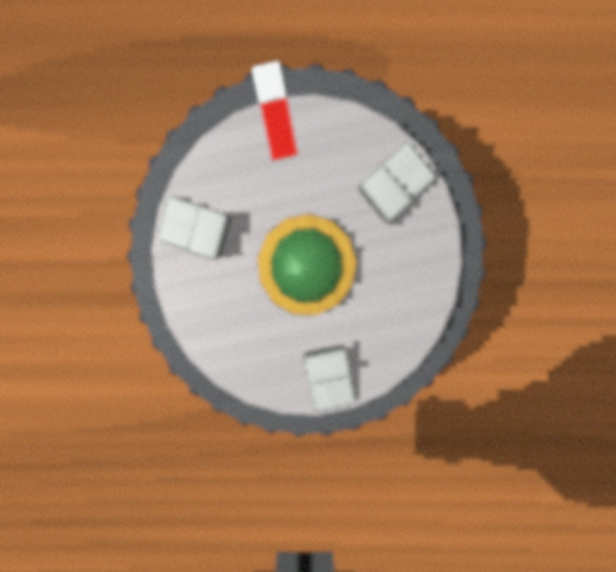

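View pics/top7.png

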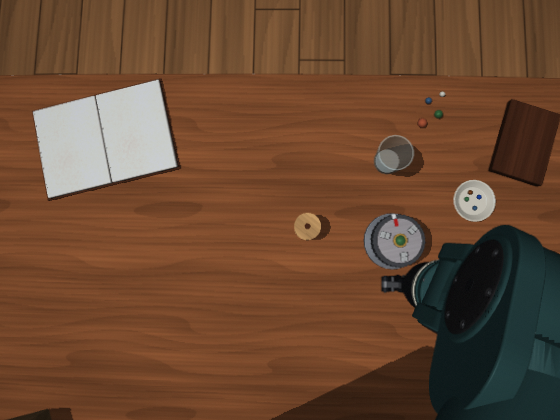

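The line (268,82) now sits in line with the pointer (280,128) and the pendant is still between the jaws. The tumbler, spool and dish are at their original pixels, and the fingers are clear. I'm handing in.

```bash
python3 - <<'E'
from h import *
arm.finish_job()
E
```

```text
the job is handed in; nothing more can be done
```

I loosened the chuck and handed the job in at about 38 s of the 64 s allowed. The closed fingertips rolled the rim anticlockwise from about -0.73 rad, past the pointer, and on for two more full turns.

- **Final line position:** the last centred wrist view put the line +0.005 rad from the pointer, and the top camera put it -0.002 rad. They agree to within the cameras' accuracy.
- **Turn count:** I followed the angle through the whole job, and it matched the distance rolled (52 mm per rad). The line could not be seen for two stretches, on the far and left sides of the chuck. Both agreed with the distance rolled, so the count is two turns, about 12.57 rad.
- **Scene:** the pendant still lies between the jaws. The tumbler, spool and dish are unmoved in the top view, and the fingers are well clear of everything.
- **What disagreed:**
  - The fingertip lost contact and slipped early on, until I corrected the assumed finger shape.
  - An oblique view read 0.03 rad differently from the top camera near the end. I backed off, took a centred view, and nudged the rim the last 0.04 rad.
- **Forces:** the readings taken at each step, all small, showed side pressing force peaking at about 22 N. It was about 10 N most of the time.

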